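# Set and lock the air regulator of the mask test stand

## Robot

A 6-joint arm with a two-finger parallel gripper is mounted at the origin on a cart in front of the work surface, level with it; the furniture and walls round the work are solid. World frame = base frame: x ahead of the robot, y to its left, z up, the work surface at z = 0. Lengths are in m, angles in rad, forces in N, time in s.
With the tool pointing down it reaches from about 0.4 to 0.825 m from the base axis. Payload 7 kg.
Tool frame: the origin (TCP) lies midway between the tips of the shut fingers; the grasp point (between the pads) lies 19 mm behind it (arm.hold_point_z is the distance from the TCP to the grasp point, in m); z points along the fingers, x is the direction in which the jaws open and shut, and the axes are right-handed (so a half turn about z gives the same grasp; the last joint's range is limited). The gripper opens to 88 mm and grips with 3 to 60 N. Pads are 19 mm wide; open, the fingers measure 130 mm over their backs; the gripper's body (78 mm by 193 mm) begins 47 mm behind the grasp point.
Start: joints at [-0.965, 0.359, 0.012, 0, -1.224, -0.288], TCP at [0.211, -0.641, 0.187] pointing down, gripper open.
Joint ranges: [-3.07, 3.07], [-1.43, 2.12], [-1.02, 1.25], [-3.03, 1.67], [-3.05, -0], [-3.03, 3.03]. Speed limits (rad/s): [2.39, 2.39, 3.01, 3.14, 3.14, 3.14].

## Interface

Orientations are given as [roll, pitch, yaw] about the fixed x, y, z axes, in that order (R = Rz(yaw) Ry(pitch) Rx(roll)).
In Python, from station import readout, viewer, job, arm gives the robot as it stands.
- The arm moves only by the tool apply_moves, never from a script. Its argument "deltas" is text: rows parted by semicolons, each of 4 numbers parted by spaces: the shift along the tool's x, y, z in cm, then the turn about the tool's z in rad. A call has 1 to 10 rows; each row shifts and turns the commanded pose from where the row before left it, along the tool's axes as they then stand; what a row does not reach is not made up. A row lasts 1/8 s, in which the tool goes at most 62.5 mm and 10.7 degrees, less where a joint would pass 70% of its speed; a pose out of reach is approached as far as the arm can. A call is refused whole if a number of a shift passes 6.25 or a number of a turn 0.188, either way. A call with a gripper value outside its range is refused whole. "gripper" is the closure, from -1 (fully open) to 1 (shut), so that 0 is half open, set as the call begins (left out, the last holds). The fingers move at their own pace and stop on an object; "squeeze" is the grip in N (left out, the last holds). Time passes only in rows, so rows that do not move let the fingers close. It gives the time, the measured TCP pose, the force and the opening at its end, in the units of the state.
- readout.get_state(): the state, without advancing time (a new reading comes with each control period).
- viewer.grab_frame(name): name is "scene" or "side" or "wrist"; returns a dict with "image" (384x512x3 uint8, red, green, blue), "camera_matrix" (3x3 intrinsics, pixels), "k1" (the pictures are not rectified: a ray, as slopes to the right and down, at radius r is drawn at 1 + k1 r^2 times it, then the intrinsics apply), "cam_to_world" (4x4, takes a point from camera to world coordinates). Camera axes: x right, y up, looking along -z (the intrinsics and any distortion apply to the point x, -y, -z); pixel columns grow to the right and rows downward; lengths in m; the calibration is good to about 2 mm. A picture is of the moment at which its call begins. There is no depth.
- job.job_done(): hands the job in, once; it reports no verdict.
Trained networks look in the newest picture that a camera, given by its name, has taken for a name from the list of things; names that differ only in an ending like _2 or _b are one class to them, and where a whole thing is asked for, a point or a joint stands for the part that bears it (a point fixed in the world has none). Each returns a list of dicts, best first, with "conf" (0 to 1); they miss things now and then, are a little off and sometimes report something else, mostly with a low value. They report only what shows in the picture. A call takes as long as a camera call.
- viewer.silhouettes(camera, query): "region" (384x512 bool, what is visible of it) and "extent" ([left, top, width, height] in pixels, round what is visible of it).
The state is a dict: "t": time; "q": joint angles; "qd": joint speeds; "joint_efforts": joint torques, N m; "eef_pos": TCP position; "ee_rot": TCP orientation; "force": force on the tool from outside, world axes, zero at the start; "moment": the same for the moment, N m; "width": finger opening in m.
Only numpy, scipy, OpenCV 4.12 (cv2) and the standard library are available. Lean on these libraries where they do the work, as an engineer would, in place of code of your own. Each camera call takes 0.05 s, during which the arm holds its last target.

## Task

Set the air regulator on the mask test stand: with the red knob pushed in, turn it clockwise until its white pointer stands in the yellow band, then pull it straight out as far as it goes so that it locks there, and let go of it. The locking notch lies somewhere within the yellow band and has to be felt for: if the knob does not come out with a light pull, turn it a little and try again. Leave the gauge, the demand valve, the brass adapter and the tin where they are.

Things in the scene. Friction and masses are not known exactly. Their poses are not given: they have to be found in the camera images.
- knob_grip (a point): Centre of the red knob's round ribbed grip (39 mm diameter, 36 mm long), on its axis, 31 mm out from the stand's aluminium face (knob in), 14 mm inside the free end. z axis: the knob's axis, out of the face, up and towards the robot, 31.5 degrees off vertical; x axis: up the slope of the face. Moves out with the knob, does not turn. A gauge 28 mm high starts 70 mm from the axis at +y.
- pointer_tip (a point): Tip of the white pointer line on the black skirt disc under the red grip, 31 mm from the knob's axis. The skirt (62 mm diameter, 4 to 9 mm out from the face, knob in) turns with the knob; fingers must stay above it. x axis: from the knob's axis through the pointer; z axis: out of the face. A second white line in the same direction lies on the knob's silver cap.
- yellow_band (a point): Middle of the yellow band on the fixed black ring round the knob (34 to 47 mm from the axis, 4 mm high). x axis: from the knob's axis through the band's middle; z axis: out of the face. The band reaches 0.34 rad to either side. The unseen locking notch lies up to 0.28 rad to either side of the middle, differently each time; the knob must be within about 0.03 rad of it to come out.
- knob_turn (a joint): Angle of the knob in rad, growing clockwise as one looks at the knob from outside; 0: pointer points up the slope of the face (x axis of knob_grip). Stops at -2.2 and 2.0. Turns against 0.06 N m and stays where left. Starts 1.1 to 2.8 rad anticlockwise of the band's middle, so it may need more than one grasp.
- knob_pull (a joint): How far the knob is pulled out, m: 0 in, 0.010 fully out. Slides with 5 N of friction, stays where left. Off a notch it stops at 0.0015 and gives only 1 mm more per 20 N; in a notch it comes out to 0.010 and can no longer turn. Two false notches lie 0.8 rad to either side of the right one: if caught there, push in again and turn on.
- stand: Grey test stand, screwed to the table: base plate 150x200 mm, housing with a tilted aluminium face carrying knob and gauge. Origin on the table below the point where the knob's axis meets the face, which is 105 mm above the table; +x away from the robot at yaw 0. Does not move.
- demand_valve_1: Black lung demand valve with a red button, 103x120x43 mm, loose on the table beside the stand; origin at the centre of its underside. To be left alone.
- adapter_brass: Brass adapter, 22x25x42 mm, standing loose on the table near the stand; origin at the centre of its underside. To be left alone.
- o_ring_tin: Round white tin, 57 mm in diameter, 26 mm high, loose on the table near the stand; origin at the centre of its underside. To be left alone.

How it is judged:
By the outcome, as a careful person would: the job done as asked, in the order asked, and still so for the second after the job is handed in, with the robot touching nothing.
It also fails if it takes over 72 s, if anything falls off the work surface, if the arm or the gripper's body presses on something with over 40 N, if the wrist force passes 120 N, or if a joint passes its speed limit or range.

## Working session

There is one attempt and no reset: what is moved stays moved. The work goes in short steps, Python scripts to look and compute and a tool call to move; the robot and the scene stay as the last step left them, time stands still between calls to the robot, and variables do not carry over. Pictures are saved under pics/ and viewed, and the job is handed in when it is done.

Besides the shell and the picture viewer there is one more tool, called after ">>>" by a JSON object that holds its "method" and its "body". apply_moves: Moves the arm, as the interface text tells. Its arguments: {"type":"object","properties":{"deltas":{"type":"string"},"gripper":{"type":"number"},"squeeze":{"type":"number"}},"required":["deltas"]}

```bash
ls; mkdir -p pics
cat > h.py <<'E'
import numpy as np, cv2
from station import readout, viewer, job, arm
from scipy.spatial.transform import Rotation as R
def save(f,name,scale=1.5):
    im=cv2.cvtColor(f["image"],cv2.COLOR_RGB2BGR)
    im=cv2.resize(im,None,fx=scale,fy=scale,interpolation=cv2.INTER_CUBIC); cv2.imwrite("pics/"+name,im)
def proj(f,P):
    T=np.linalg.inv(f["cam_to_world"]); P=np.atleast_2d(P)
    c=P@T[:3,:3].T+T[:3,3]; x=c[:,0]/-c[:,2]; y=-c[:,1]/-c[:,2]; r2=x*x+y*y
    s=1+f["k1"]*r2; K=np.array(f["camera_matrix"])
    return np.c_[K[0,0]*x*s+K[0,2],K[1,1]*y*s+K[1,2]]
def ray(f,uv):
    K=np.array(f["camera_matrix"]); uv=np.atleast_2d(uv).astype(float)
    xd=(uv[:,0]-K[0,2])/K[0,0]; yd=(uv[:,1]-K[1,2])/K[1,1]; x,y=xd.copy(),yd.copy()
    for _ in range(30):
        s=1+f["k1"]*(x*x+y*y); x=xd/s;y=yd/s
    d=np.c_[x,-y,-np.ones_like(x)]@np.array(f["cam_to_world"])[:3,:3].T
    return np.array(f["cam_to_world"])[:3,3], d/np.linalg.norm(d,axis=1)[:,None]
E
python3 - <<'E'
from h import *
s=readout.get_state(); print(s)
for n in ["scene","side","wrist"]:
    f=viewer.grab_frame(n); save(f,n+"0.png"); print(n,f["camera_matrix"],f["k1"],np.round(f["cam_to_world"],3).tolist())
    for q in ["knob_grip","stand","yellow_band","pointer_tip"]:
        print(q,[(round(d["conf"],2),d["extent"]) for d in viewer.silhouettes(n,q)[:3]])
E
```

```text
pics
{'t': 0.0, 'q': array([-9.64895265e-01,  3.59402514e-01,  1.10385127e-02, -3.68267179e-04,
       -1.22411744e+00, -2.88090411e-01]), 'qd': array([ 0.00105898,  0.00222436,  0.00122741, -0.00067095,  0.00112086,
       -0.00048997]), 'joint_efforts': array([-1.44930429e-03, -5.82712913e+01,  2.93066275e+01,  6.99723288e+00,
        7.10776090e-03, -1.41165874e-04]), 'eef_pos': array([ 0.21071148, -0.6406603 ,  0.18610053]), 'ee_rot': array([-3.14144575e+00, -1.71403322e-03,  1.88848143e+00]), 'force': array([-0.63378502,  0.3791031 , -0.36261328]), 'moment': array([ 0.03111776,  0.02849343, -0.00039292]), 'width': 0.08745854395967842}
scene [[417.73556325   0.         256.47351721]
 [  0.         417.73556325 193.80447659]
 [  0.           0.           1.        ]] 0.018756512675631016 [[-0.569, 0.548, -0.612, -0.013], [-0.822, -0.376, 0.428, 0.482], [0.005, 0.747, 0.665, 0.75], [0.0, 0.0, 0.0, 1.0]]
knob_grip [(0.88, [305.2, 152.0, 27.1, 26.5])]
stand [(0.91, [243.3, 140.8, 111.1, 88.3])]
yellow_band [(0.92, [300.4, 152.1, 34.2, 31.5])]
pointer_tip [(0.57, [308.2, 152.7, 24.5, 25.7])]
side [[362.93593306   0.         256.25489862]
 [  0.         362.93593306 190.60463598]
 [  0.           0.           1.        ]] -0.11496410507780143 [[0.924, 0.165, -0.344, 0.296], [-0.381, 0.35, -0.856, -0.698], [-0.02, 0.922, 0.386, 0.458], [0.0, 0.0, 0.0, 1.0]]
knob_grip [(0.67, [263.0, 208.0, 32.9, 30.8])]
stand [(0.62, [237.5, 183.6, 88.2, 109.2])]
yellow_band [(0.94, [260.8, 210.7, 39.4, 35.1]), (0.26, [261.9, 209.3, 31.7, 27.6])]
pointer_tip [(0.97, [262.1, 205.5, 34.7, 34.1])]
wrist [[340.93186623   0.         258.2742729 ]
 [  0.         340.93186623 193.14696422]
 [  0.           0.           1.        ]] -0.008805116193866577 [[-0.312, -0.911, -0.271, 0.138], [0.95, -0.299, -0.089, -0.666], [0.0, -0.285, 0.958, 0.384], [0.0, 0.0, 0.0, 1.0]]
knob_grip []
stand []
yellow_band []
pointer_tip []
```

View pics/scene0.png

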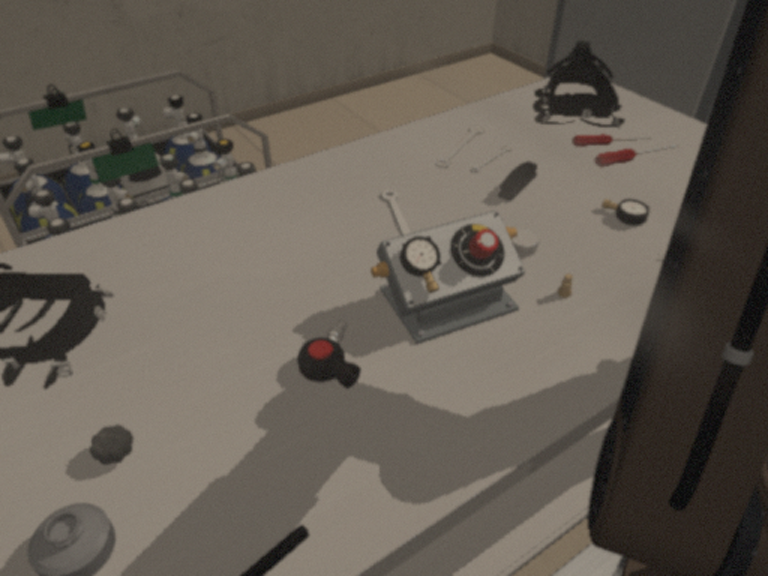

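View pics/side0.png

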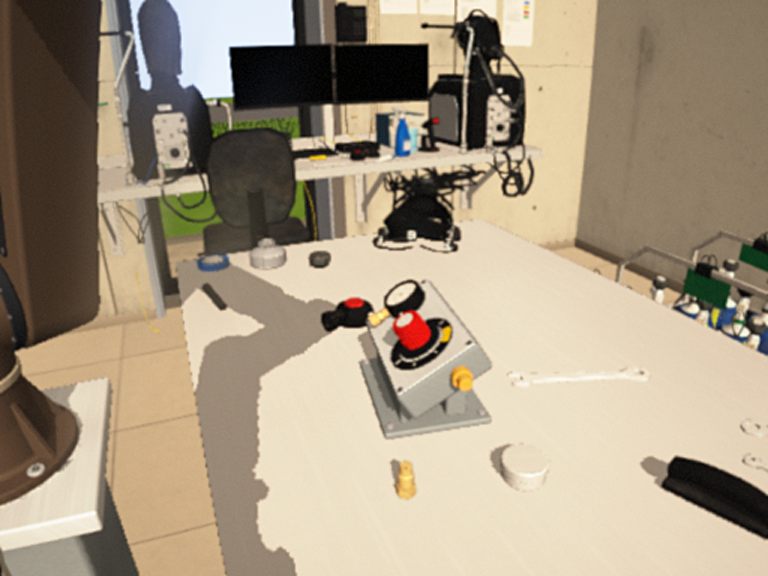

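Run:
```python
from h import *
for n,b in [("scene",(230,130,130,105)),("side",(225,170,110,130))]:
    im=cv2.imread(f"pics/{n}0.png"); x,y,w,h=[int(v*1.5) for v in b]
    cv2.imwrite(f"pics/{n}0c.png",cv2.resize(im[y:y+h,x:x+w],None,fx=3.0,fy=3.0,interpolation=cv2.INTER_CUBIC))
```

```text
(no output)
```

View pics/scene0c.png

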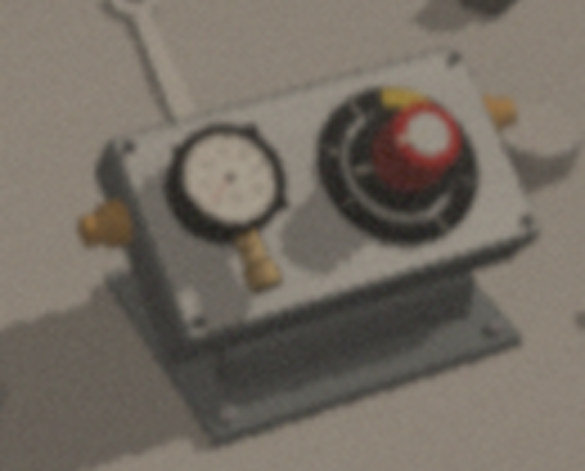

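View pics/side0c.png

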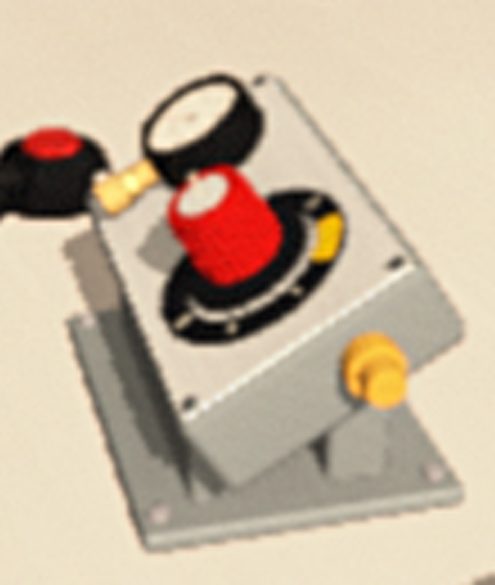

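```bash
cat > fit.py <<'E'
from h import *
from scipy.optimize import least_squares
a=np.radians(31.5)
def frame(p):
    X,Y,yaw=p; Rz=R.from_euler('z',yaw).as_matrix()
    M=Rz@np.c_[[np.cos(a),0,np.sin(a)],[0,1,0],[-np.sin(a),0,np.cos(a)]]
    return M,np.array([X,Y,.105])
E
cat > f1.py <<'E'
from fit import *
fs=viewer.grab_frame("scene"); fd=viewer.grab_frame("side")
S=lambda u,v:(230+u/4.5,130+v/4.5); D=lambda u,v:(225+u/4.5,170+v/4.5)
def tri(us,ud):
    o1,d1=ray(fs,us);o2,d2=ray(fd,ud);d1=d1[0];d2=d2[0]
    A=np.c_[d1,-d2];t=np.linalg.lstsq(A,o2-o1,rcond=None)[0]
    p,q=o1+t[0]*d1,o2+t[1]*d2
    return (p+q)/2,np.linalg.norm(p-q)
P={}
for k,us,ud in [("cap",(430,132),(203,193)),("TR",(455,58),(395,264)),("BR",(527,220),(190,403)),("TL",(122,147),(262,80)),("gauge",(230,178),(193,118))]:
    P[k],e=tri(S(*us),D(*ud)); print(k,P[k].round(4),round(e,4))
u=P["TR"]-P["BR"];print("up",u,np.arctan2(u[1],u[0]))
u=P["TL"]-P["TR"];print("left",u,np.arctan2(u[1],u[0])-np.pi/2, np.linalg.norm(u))
def res(p):
    M,O=frame(p[:3]); L,W,h=p[3:6]  # screws
    loc={"cap":(0,0,.045),"TR":(p[3],p[4],0.001),"BR":(p[5],p[4],.001),"TL":(p[3],p[6],.001),"BL":(p[5],p[6],.001)}
    r=[]
    for k,us,ud in [("cap",(430,132),(203,193)),("TR",(455,58),(395,264)),("BR",(527,220),(190,403)),("TL",(122,147),(262,80)),("BL",(195,322),None)]:
        w=O+M@np.array(loc[k])
        r+=list(proj(fs,w)[0]-S(*us))
        if ud: r+=list(proj(fd,w)[0]-D(*ud))
    return np.array(r)
s=least_squares(res,[P["cap"][0],P["cap"][1],-0.1,.05,-.06,-.05,.12],loss='soft_l1')
print(s.x.round(4), res(s.x).round(1))
np.save("pose.npy",s.x[:3])
M,O=frame(s.x[:3]); print("grip",O+M@[0,0,.031],"M",M.round(3))
th=np.linspace(0,2*np.pi,60)
for n,f,b in [("scene",fs,(230,130)),("side",fd,(225,170))]:
    im=cv2.imread(f"pics/{n}0c.png")
    for r_,z,c in [(.047,.004,(255,255,0)),(.034,.004,(255,0,255)),(.0195,.045,(0,255,0)),(.0195,.013,(0,255,0)),(.031,.009,(255,0,0))]:
        pts=O+np.c_[r_*np.cos(th),r_*np.sin(th),0*th+z]@M.T
        uv=(proj(f,pts)-b)*4.5
        cv2.polylines(im,[uv.astype(int)],True,c,1)
    cv2.imwrite(f"pics/{n}0f.png",im)
E
python3 f1.py
```

```text
cap [ 0.5568 -0.118   0.1434] 0.0027
TR [ 0.6121 -0.1887  0.1314] 0.0014
BR [ 0.5258 -0.1729  0.0774] 0.0022
TL [0.6524 0.0163 0.1303] 0.0014
gauge [ 0.5979 -0.0155  0.1308] 0.0024
up [ 0.08634156 -0.01581673  0.05400751] -0.18117905698184938
left [ 0.04023102  0.20495983 -0.00106745] -0.19382313894992365 0.2088736636511169
[ 0.5813 -0.1224 -0.1819  0.0504 -0.0597 -0.0534  0.1485] [-0.6 -0.8  0.2  0.4 -0.1 -0.5 -0.1 -0.1 -0.  -0.4 -0.7  0.2  0.6 -0.4
 -1.1 -0.3 -0.4 -0.4]
grip [ 0.56532588 -0.11948418  0.13143185] M [[ 0.839  0.181 -0.514]
 [-0.154  0.984  0.095]
 [ 0.522  0.     0.853]]
```

View pics/scene0f.png

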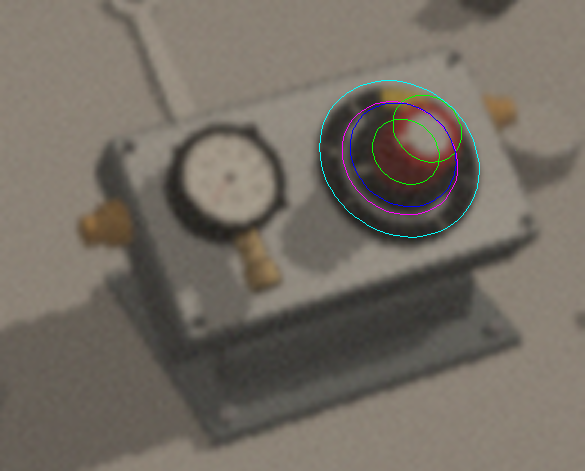

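View pics/side0f.png

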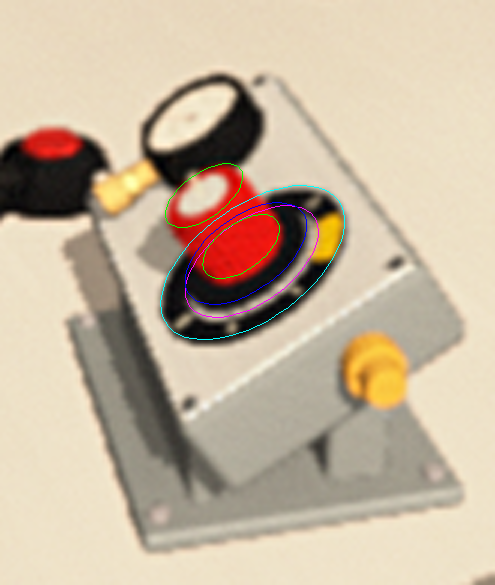

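>>> {"method": "apply_moves", "body": {"deltas": "2 2.5 -0.6 0; 3.5 4.6 -0.6 0; 3.5 4.6 -0.6 0; 3.5 4.6 -0.6 0; 3.5 4.6 -0.6 0; 3.5 4.6 -0.6 0; 3.5 4.6 -0.6 0; 3.5 4.6 -0.6 0; 3.5 4.6 -0.6 0; 3.5 4.6 -0.6 0", "gripper": -0.5}}

```text
t: 2.1
eef_pos: [0.5241, -0.184, 0.2477]
ee_rot: [3.141, 0.0, 1.889]
force: [0.9, -1.2, 0.4]
width: 0.0659
```

>>> {"method": "apply_moves", "body": {"deltas": "2 2 0 0; 1.5 1.5 0 0;0 0 0 0"}}

```text
t: 2.48
eef_pos: [0.5459, -0.1408, 0.2469]
ee_rot: [-3.141, -0.0, 1.89]
force: [0.4, -0.5, -0.9]
width: 0.066
```

Run:
```python
from h import *
s=readout.get_state(); print(s['t'],s['eef_pos'],s['ee_rot'],s['width'],s['q'])
f=viewer.grab_frame("wrist"); save(f,"w1.png"); print(np.round(f["cam_to_world"],3).tolist())
```

```text
2.475 [ 0.54585723 -0.14077686  0.24687513] [-3.14129196e+00 -9.33214283e-05  1.88989924e+00] 0.06596055044123585 [ 9.47535950e-02  1.42095731e-01 -1.41940980e-01 -2.50895014e-05
 -1.28707354e+00 -1.34643997e+00]
[[-0.313, -0.91, -0.271, 0.473], [0.95, -0.3, -0.089, -0.165], [0.0, -0.285, 0.959, 0.444], [0.0, 0.0, 0.0, 1.0]]
```

View pics/w1.png

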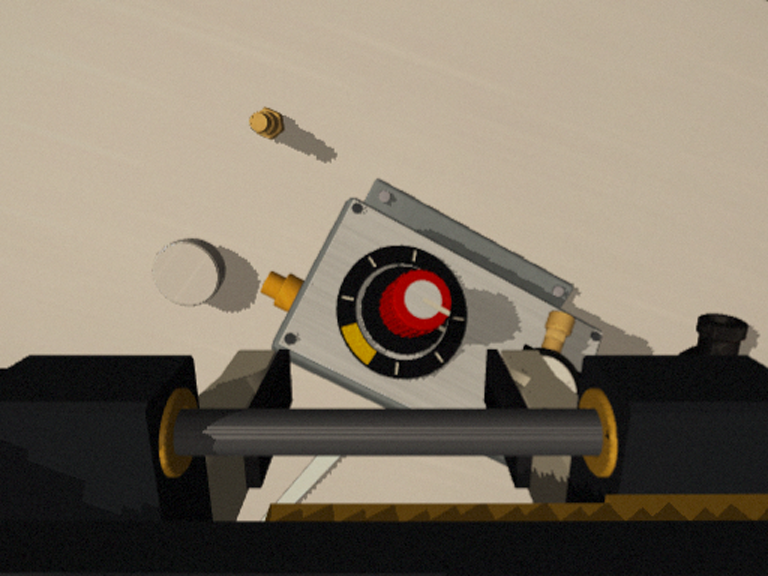

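```bash
cat > f2.py <<'E'
from fit import *
import sys
f=viewer.grab_frame("wrist")
p=np.load("pose.npy")
W=lambda u,v:np.array((u/1.5,v/1.5))
# refine: cap centre, screws in wrist
obs=[("TR",(290,339)),("BR",(358,208)),("BL",(595,336)),("cap",(424,297)),("ring",(401,312))]
def res(q):
    M,O=frame(q[:3]);r=[]
    loc={"cap":(0,0,.045),"TR":(.0504,-.0597,.001),"BR":(-.0534,-.0597,.001),"BL":(-.0534,.1485,.001),"ring":(0,0,.004)}
    for k,o in obs: r+=list(proj(f,O+M@np.array(loc[k]))[0]-W(*o))
    return np.array(r)
print("before",res(p).round(1))
s=least_squares(res,p); print("wrist fit",s.x.round(4),res(s.x).round(1),"old",p.round(4))
for q in (p,s.x):
  M,O=frame(q)
  def ang(uv,h,c=None):
    o,d=ray(f,W(*uv)); d=d[0]; n=M[:,2]; t=((O+h*n-o)@n)/(d@n); l=M.T@(o+t*d-O)
    return np.arctan2(-l[1],l[0]), l
  for k,uv,h in [("band mid",(357,343),.004),("band e1",(341,327),.004),("band e2",(369,358),.004),("cap tip",(447,316),.045),("skirt tip",(453,319),.009),("capc",(424,297),.045)]:
    print(k,ang(uv,h)[0].round(3),ang(uv,h)[1].round(4))
im=cv2.imread("pics/w1.png"); th=np.linspace(0,2*np.pi,60)
for r_,z,c in [(.047,.004,(255,255,0)),(.0195,.045,(0,255,0)),(.031,.009,(255,0,0))]:
    cv2.polylines(im,[(proj(f,O+np.c_[r_*np.cos(th),r_*np.sin(th),0*th+z]@M.T)*1.5).astype(int)],True,c,1)
im=cv2.resize(im[180:420,270:620],None,fx=2.2,fy=2.2,interpolation=cv2.INTER_CUBIC)
cv2.imwrite("pics/w1f.png",im); np.save("posew.npy",s.x)
E
python3 f2.py
```

```text
before [-1.7 -0.7 -2.   0.  -0.3  1.5 -4.5  2.4 -1.2 -0.6]
wrist fit [ 0.5801 -0.1206 -0.1771] [ 0.4 -0.9 -0.3 -0.3  1.8  0.5 -2.3  1.8  0.8 -1.1] old [ 0.5813 -0.1224 -0.1819]
band mid 0.475 [ 0.0332 -0.0171  0.004 ]
band e1 0.836 [ 0.0284 -0.0315  0.004 ]
band e2 0.139 [ 0.0387 -0.0054  0.004 ]
cap tip -1.577 [-0.0001  0.0213  0.045 ]
skirt tip -1.878 [-0.0115  0.0363  0.009 ]
capc -2.522 [-0.0041  0.0029  0.045 ]
band mid 0.501 [ 0.0345 -0.0189  0.004 ]
band e1 0.842 [ 0.0297 -0.0333  0.004 ]
band e2 0.18 [ 0.04   -0.0073  0.004 ]
cap tip -1.497 [0.0015 0.0195 0.045 ]
skirt tip -1.849 [-0.0098  0.0345  0.009 ]
capc -2.683 [-0.0026  0.0013  0.045 ]
```

View pics/w1f.png

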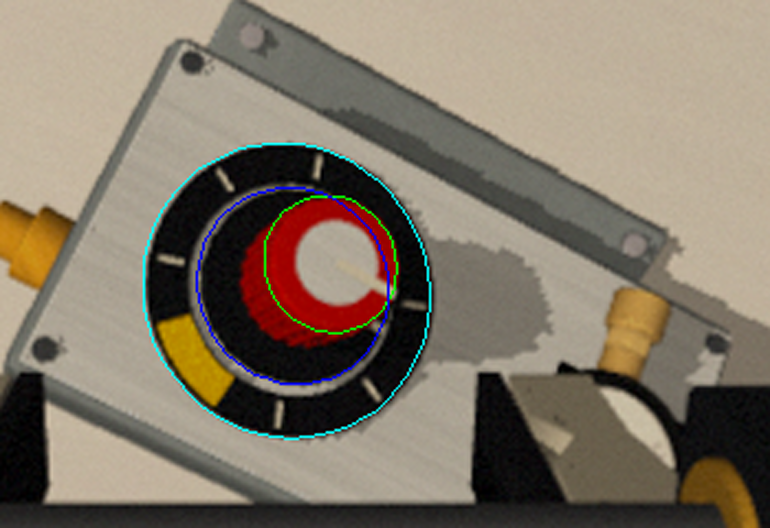

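>>> {"method": "apply_moves", "body": {"deltas": "1.66 2.25 1 0; 0 0 2.5 0; 0 0 2.5 0; 0 0 2.5 0; 0 0 2 0; 0 0 1.4 0; 0 0 0.5 0; 0 0 0 0"}}

```text
t: 3.58
eef_pos: [0.5618, -0.1192, 0.1233]
ee_rot: [3.142, 0.0, 1.888]
force: [-0.0, -0.4, 1.1]
width: 0.066
```

```bash
cat > snap.py <<'E'
from h import *
import sys
t=sys.argv[1]
s=readout.get_state(); print(round(s['t'],2),s['eef_pos'].round(4),s['ee_rot'].round(4),"w",round(s['width'],4),"F",s['force'].round(1),"M",s['moment'].round(2),"q6",s['q'][5].round(2))
w=viewer.grab_frame("wrist")["image"]
out=cv2.resize(w[100:340,130:380],None,fx=2,fy=2,interpolation=cv2.INTER_CUBIC)
d=viewer.grab_frame("side")["image"][170:290,225:330]
d=cv2.resize(d,None,fx=2.5,fy=2.5,interpolation=cv2.INTER_CUBIC)
c=np.zeros((480,500+d.shape[1],3),np.uint8); c[:480,:500]=out; c[:d.shape[0],500:]=d
cv2.imwrite(f"pics/{t}.png",cv2.cvtColor(c,cv2.COLOR_RGB2BGR)); cv2.imwrite(f"pics/{t}_raw.png",cv2.cvtColor(w,cv2.COLOR_RGB2BGR))
E
python3 snap.py g1
```

```text
3.58 [ 0.5618 -0.1192  0.1233] [3.1416e+00 2.0000e-04 1.8883e+00] w 0.066 F [-0.  -0.4  1.1] M [ 0.02  0.04 -0.06] q6 -1.39
```

View pics/g1.png

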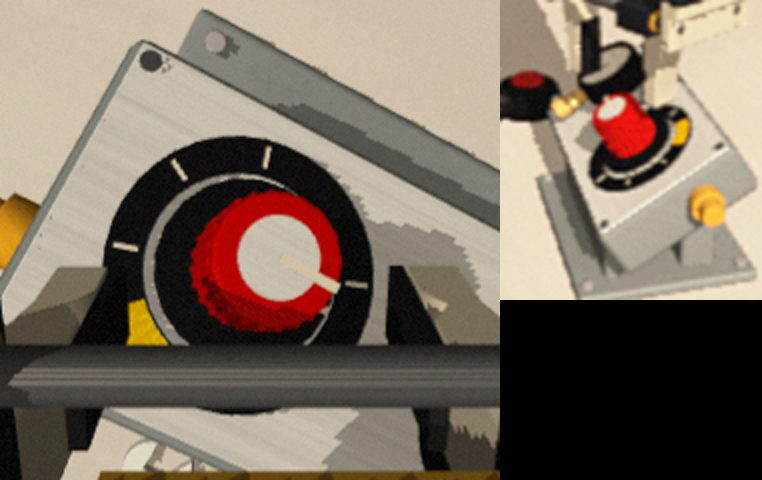

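Run:
```python
from fit import *
s=readout.get_state(); T=R.from_euler('xyz',s['ee_rot']).as_matrix(); e=s['eef_pos']
pts=np.array([[0,0,0],[.033,0,0],[-.033,0,0],[.033,0,-.04],[-.033,0,-.04],[0,0,-.013]])@T.T+e
M,O=frame(np.load("posew.npy")); kp=np.array([O+M@[0,0,.045],O+M@[0,0,.036]])
for n,b,sc,off in [("wrist",(130,100),2,0),("side",(225,170),2.5,500)]:
    f=viewer.grab_frame(n)
    print(n,((proj(f,np.r_[pts,kp])-b)*sc+[off,0]).round(0).tolist())
f=viewer.grab_frame("side");save(f,"s2.png")
```

```text
wrist [[257.0, 243.0], [364.0, 243.0], [151.0, 243.0], [388.0, 301.0], [127.0, 301.0], [257.0, 260.0], [272.0, 255.0], [264.0, 258.0]]
side [[618.0, 130.0], [591.0, 116.0], [648.0, 145.0], [590.0, 71.0], [648.0, 97.0], [618.0, 115.0], [611.0, 108.0], [617.0, 116.0]]
```

View pics/s2.png

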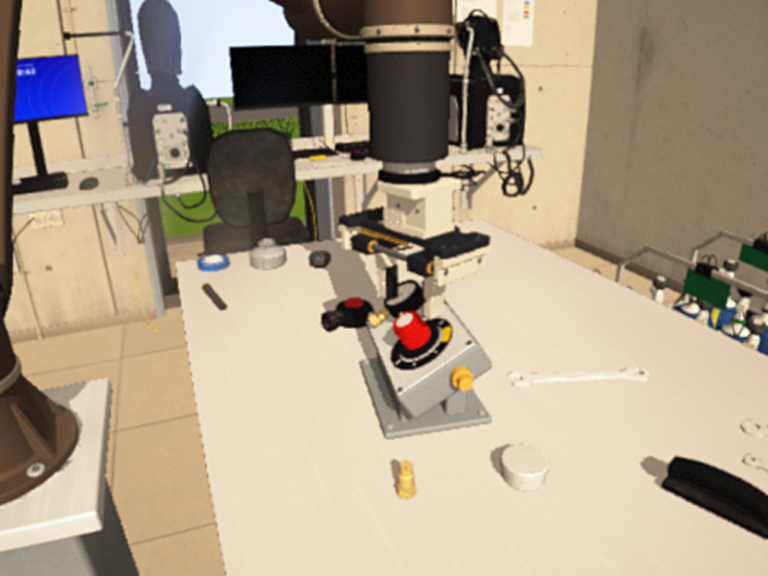

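Run:
```python
from fit import *
s=readout.get_state(); T=R.from_euler('xyz',s['ee_rot']).as_matrix(); e=s['eef_pos']
for n,b in [("side",(225,130,110,120)),("scene",(230,100,130,130)),("wrist",(100,100,320,284))]:
    f=viewer.grab_frame(n); x,y,w,h=b; k={"side":5,"scene":4,"wrist":2.1}[n]
    im=cv2.cvtColor(f["image"][y:y+h,x:x+w],cv2.COLOR_RGB2BGR); im=cv2.resize(im,None,fx=k,fy=k,interpolation=cv2.INTER_CUBIC)
    for sx in (-1,1):
        for yy in (-.0095,.0095):
            L=np.array([[sx*.033,yy,0],[sx*.033,yy,-.04],[sx*.054,yy,-.04],[sx*.054,yy,0]])@T.T+e
            cv2.polylines(im,[((proj(f,L)-(x,y))*k).astype(int)],True,(0,255,0) if sx>0 else (255,0,255),1)
    cv2.imwrite(f"pics/ov_{n}.png",im)
```

```text
(no output)
```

View pics/ov_side.png

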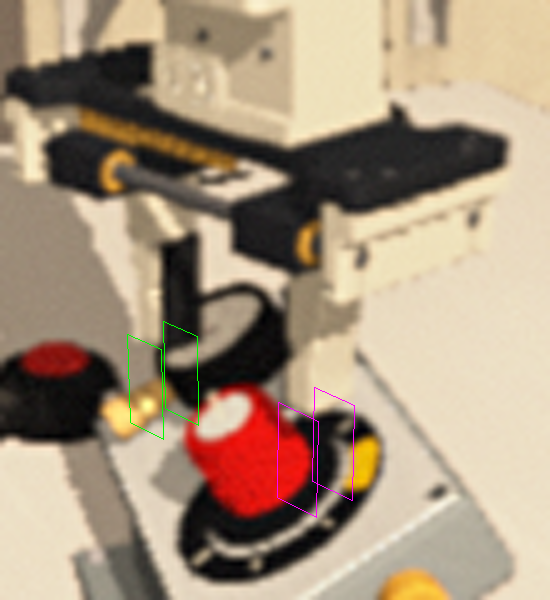

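View pics/ov_scene.png

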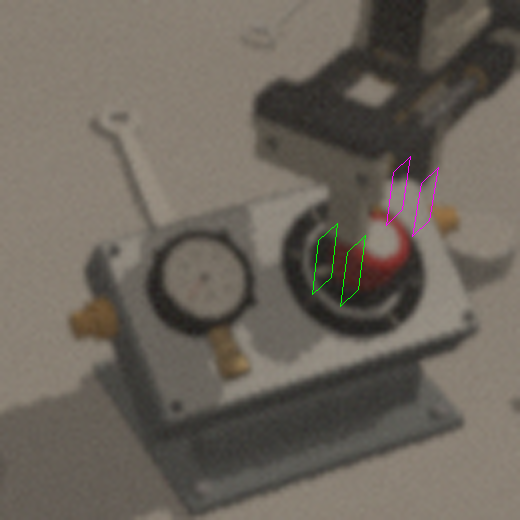

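View pics/ov_wrist.png

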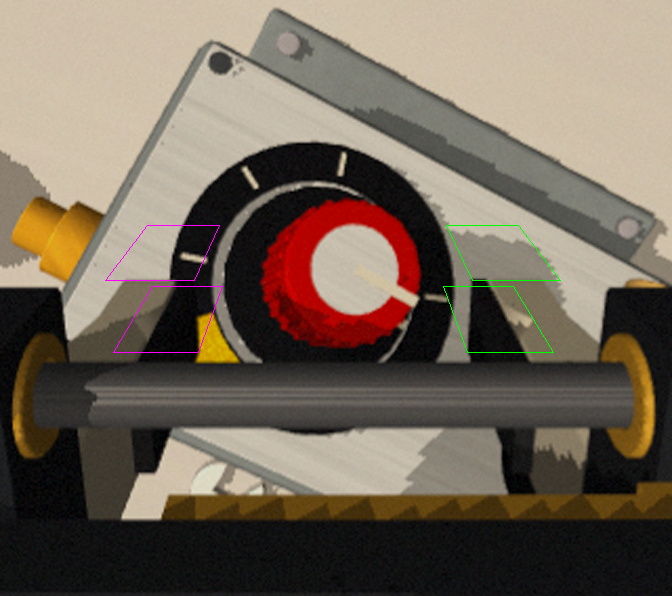

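Run:
```python
from h import *
print([a for a in dir(arm) if a[0]!='_'], arm.hold_point_z, getattr(arm,'__dict__',None))
print([a for a in dir(viewer) if a[0]!='_'],[a for a in dir(readout) if a[0]!='_'])
# estimate z offset and y offset by triangulating finger tip: side vs wrist vs scene
```

```text
['Unreachable', 'hold_point_z'] 0.0188 {}
['grab_frame', 'silhouettes'] ['get_state']
```

```bash
cat > ov.py <<'E'
from fit import *
import sys
dy,dz,hw=[float(v) for v in sys.argv[1:4]]; hw=hw/2
s=readout.get_state(); T=R.from_euler('xyz',s['ee_rot']).as_matrix(); e=s['eef_pos']
out=[]
for n,b,k in [("side",(260,170,50,60),8),("wrist",(100,180,270,140),1.4)]:
    f=viewer.grab_frame(n); x,y,w,h=b
    im=cv2.cvtColor(f["image"][y:y+h,x:x+w],cv2.COLOR_RGB2BGR); im=cv2.resize(im,None,fx=k,fy=k,interpolation=cv2.INTER_CUBIC)
    im=np.clip(im.astype(float)*1.5+20,0,255).astype(np.uint8)
    for sx in (-1,1):
        for yy in (-.0095,.0095):
            L=np.array([[sx*hw,yy+dy,dz],[sx*hw,yy+dy,dz-.04],[sx*(hw+.021),yy+dy,-.04+dz],[sx*(hw+.021),yy+dy,dz]])@T.T+e
            cv2.polylines(im,[((proj(f,L)-(x,y))*k).astype(int)],True,(0,255,0) if sx>0 else (255,0,255),1)
    out.append(im)
H=max(o.shape[0] for o in out); c=np.zeros((H,sum(o.shape[1] for o in out),3),np.uint8); x=0
for o in out: c[:o.shape[0],x:x+o.shape[1]]=o; x+=o.shape[1]
cv2.imwrite("pics/"+sys.argv[4],c)
E
python3 ov.py 0 -0.04 .066 ov1.png
```

```text
(no output)
```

View pics/ov1.png

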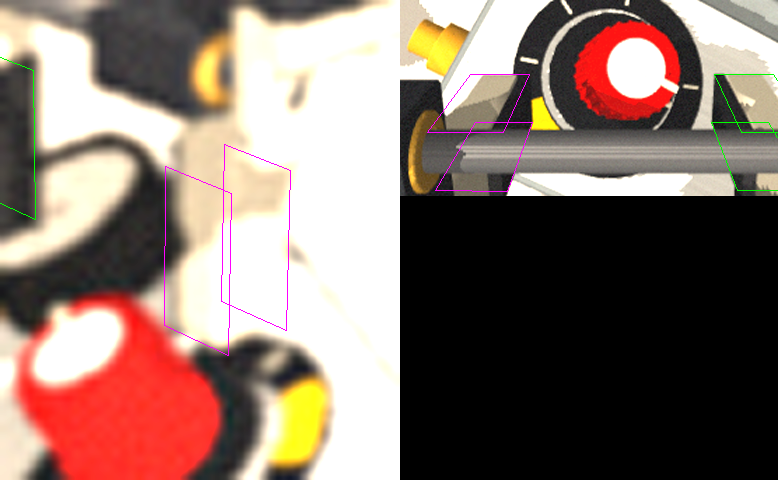

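>>> {"method": "apply_moves", "body": {"deltas": "0 0 0 0; 0 0 0 0; 0 0 0 0; 0 0 0 0", "gripper": 0.6, "squeeze": 5}}

```text
t: 4.58
eef_pos: [0.5617, -0.1188, 0.123]
ee_rot: [-3.142, -0.0, 1.889]
force: [0.6, -0.6, -1.2]
width: 0.0311
```

```bash
python3 snap.py g2; python3 ov.py 0 -0.04 .042 ov2.png
```

```text
4.58 [ 0.5617 -0.1188  0.123 ] [-3.1415 -0.      1.8886] w 0.0311 F [ 0.6 -0.6 -1.2] M [-0.03  0.03  0.02] q6 -1.39
```

View pics/ov2.png

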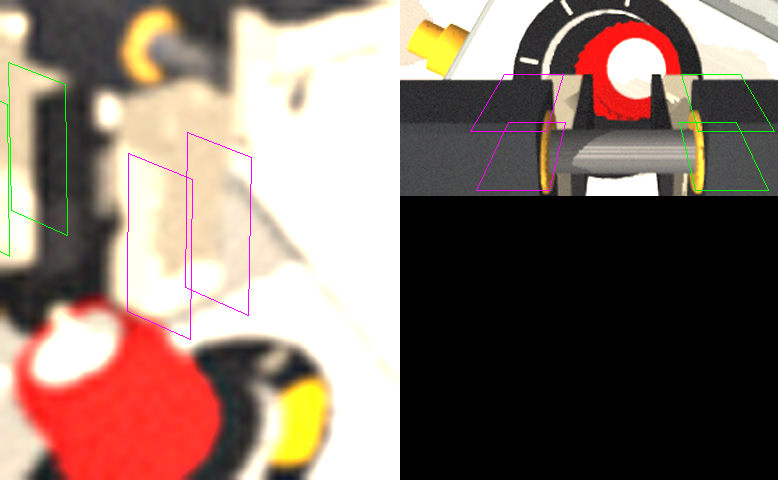

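>>> {"method": "apply_moves", "body": {"deltas": "0 0 0 0; 0 0 0 0; 0 0 0 0; 0 0 0 0; 0 0 0 0; 0 0 0 0", "gripper": -0.5}}

```text
t: 5.52
eef_pos: [0.5617, -0.1188, 0.123]
ee_rot: [-3.142, -0.0, 1.889]
force: [0.2, -0.6, -0.9]
width: 0.0649
```

>>> {"method": "apply_moves", "body": {"deltas": "0 0 1 0; 0 0 1 0; 0 0 0.5 0; 0 0 0 0"}}

```text
t: 6.02
eef_pos: [0.5614, -0.1189, 0.0974]
ee_rot: [-3.14, -0.0, 1.889]
force: [-0.6, 0.0, 0.6]
width: 0.0659
```

```bash
python3 snap.py g3; python3 ov.py 0 -0.04 .066 ov3.png
```

```text
6.03 [ 0.5614 -0.1189  0.0974] [-3.1404e+00 -2.0000e-04  1.8886e+00] w 0.0659 F [-0.6  0.   0.6] M [-0.01  0.03 -0.01] q6 -1.39
```

View pics/ov3.png

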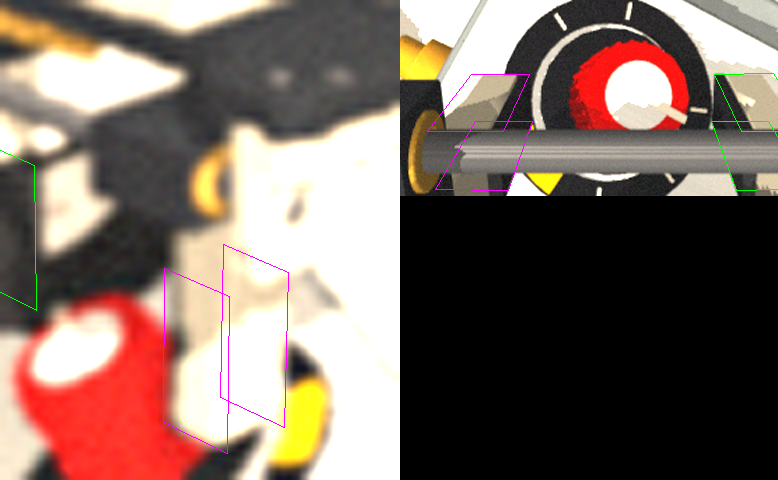

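View pics/g3.png

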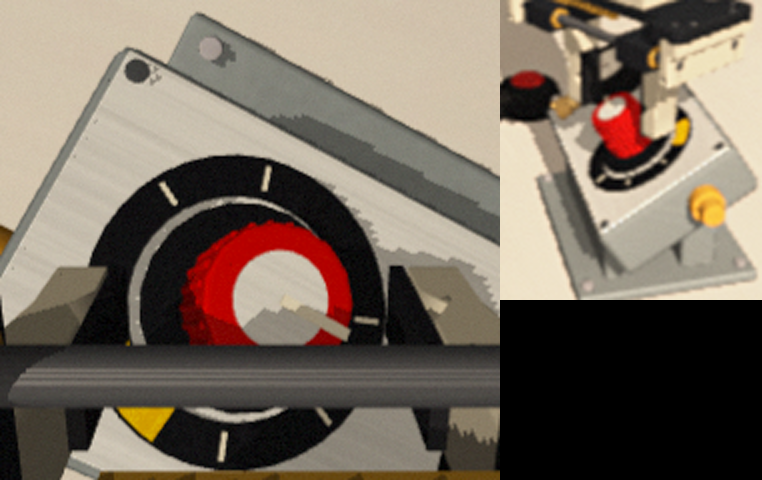

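Run:
```python
from fit import *
s=readout.get_state(); T=R.from_euler('xyz',s['ee_rot']).as_matrix(); e=s['eef_pos']
f=viewer.grab_frame("wrist")
o,d=ray(f,[(130+282/2,100+299/2)]);d=d[0]
c=o+d*((.1434-o[2])/d[2]); print("cap world",c, "tool",T.T@(c-e))
M,O=frame([.5805,-.1212,-.179]); print("pred", O+M@[0,0,.045], "axis pt36 from cap:", c-M[:,2]*.009, "tool",T.T@(c-M[:,2]*.009-e))
# finger inner edges at tip level
for u in [(105,267),(391,267)]:
    o,d=ray(f,[(130+u[0]/2,100+u[1]/2)]);d=d[0]
    for z in (.040,.036): 
        p=o+d*((e[2]+z-o[2])/d[2]); print(z,(T.T@(p-e)).round(4))
```

```text
cap world [ 0.55722025 -0.11406841  0.1434    ] tool [ 0.00596373 -0.00304661 -0.04503122]
pred [ 0.55736324 -0.11701371  0.14336881] axis pt36 from cap: [ 0.5618476  -0.11490567  0.13572624] tool [ 0.0037234   0.00108318 -0.03735491]
0.04 [-0.0381 -0.0094 -0.04  ]
0.036 [-0.0391 -0.0076 -0.036 ]
0.04 [ 0.0333 -0.0094 -0.04  ]
0.036 [ 0.0341 -0.0076 -0.036 ]
```

>>> {"method": "apply_moves", "body": {"deltas": "0.5 0.1 0 0; 0 0 0.7 0; 0 0 0.7 0; 0 0 0 0"}}

```text
t: 6.78
eef_pos: [0.5605, -0.1138, 0.0831]
ee_rot: [-3.14, -0.0, 1.889]
force: [0.5, 0.1, -0.6]
width: 0.0657
```

```bash
python3 snap.py g4
```

```text
6.78 [ 0.5605 -0.1138  0.0831] [-3.1400e+00 -4.0000e-04  1.8885e+00] w 0.0657 F [ 0.5  0.1 -0.6] M [ 0.03 -0.02  0.06] q6 -1.39
```

View pics/g4.png

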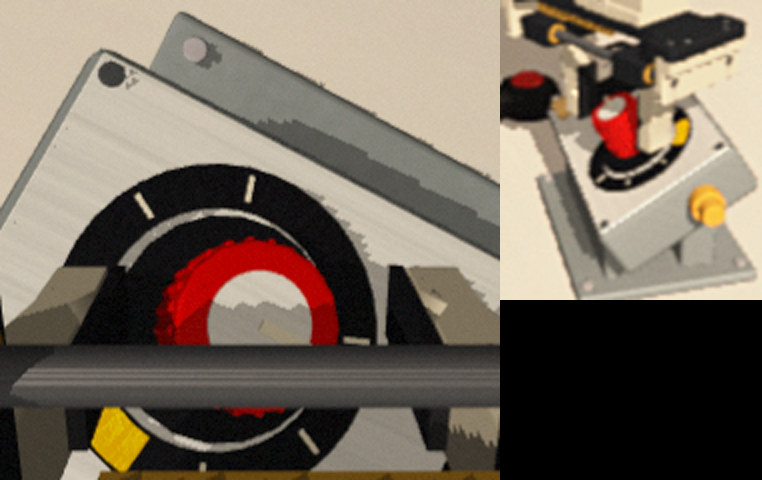

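>>> {"method": "apply_moves", "body": {"deltas": "0 0 0 0; 0 0 0 0; 0 0 0 0; 0 0 0 0; 0 0 0 0", "gripper": 1, "squeeze": 12}}

```text
t: 7.5
eef_pos: [0.5618, -0.1158, 0.0846]
ee_rot: [3.141, 0.003, 1.889]
force: [2.5, -11.1, -2.5]
width: 0.043
```

```bash
python3 snap.py g5
```

```text
7.5 [ 0.5618 -0.1158  0.0846] [3.1413e+00 2.8000e-03 1.8886e+00] w 0.043 F [  2.5 -11.1  -2.5] M [-4.12 -1.06 -0.1 ] q6 -1.39
```

View pics/g5.png

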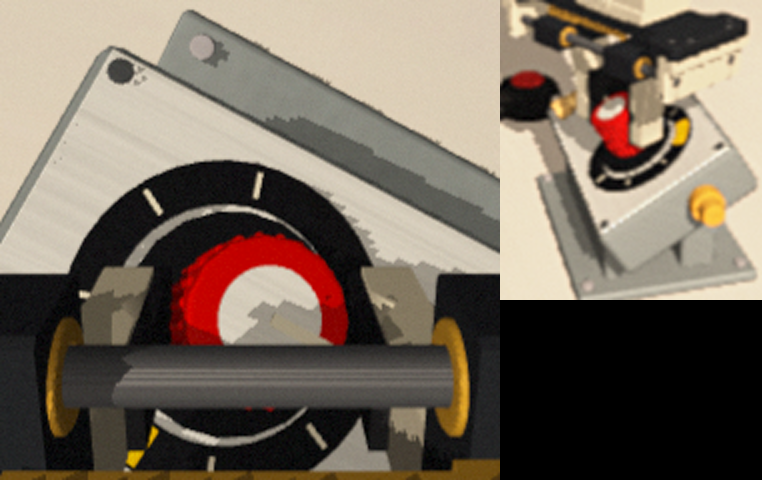

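>>> {"method": "apply_moves", "body": {"deltas": "-0.2 0 0 0; 0 0 0 0.08; 0 0 0 0.1; 0 0 0 0.1; 0 0 0 0.1; 0 0 0 0"}}

```text
t: 8.35
eef_pos: [0.562, -0.1156, 0.0843]
ee_rot: [3.141, -0.0, 1.509]
force: [0.4, 0.1, 1.4]
width: 0.0397
```

```bash
python3 snap.py g6
```

```text
8.35 [ 0.562  -0.1156  0.0843] [ 3.1410e+00 -1.0000e-04  1.5093e+00] w 0.0397 F [0.4 0.1 1.4] M [-0.23 -0.05 -0.11] q6 -1.77
```

View pics/g6.png

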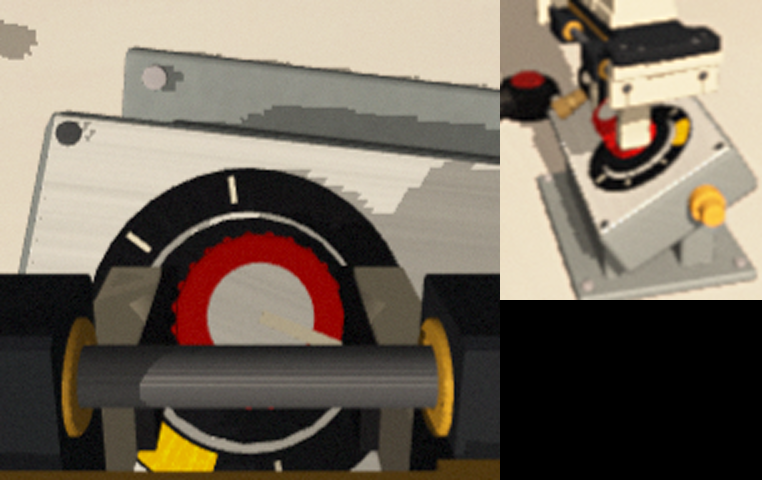

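>>> {"method": "apply_moves", "body": {"deltas": "0 0 0 0.1; 0 0 0 0.1; 0 0 0 0.1; 0 0 0 0.1; 0 0 0 0.1; 0 0 0 0.1; 0 0 0 0"}}

```text
t: 9.32
eef_pos: [0.5626, -0.1147, 0.0847]
ee_rot: [3.141, -0.002, 0.911]
force: [-1.2, 4.4, 5.2]
width: 0.0421
```

```bash
python3 snap.py g7
```

```text
9.32 [ 0.5626 -0.1147  0.0847] [ 3.1407e+00 -2.0000e-03  9.1070e-01] w 0.0421 F [-1.2  4.4  5.2] M [ 2.14 -0.03  0.27] q6 -2.37
```

View pics/g7.png

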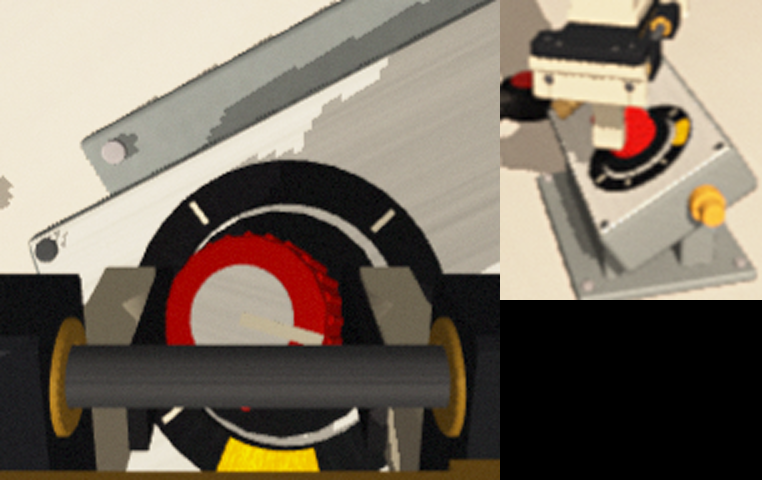

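>>> {"method": "apply_moves", "body": {"deltas": "0 0 0 0; 0 0 0 0; 0 0 0 0; 0 0 0 0; 0 0 0 -0.17; 0 0 0 -0.17; 0 0 0 -0.17; 0 0 0 -0.17; 0 0 0 -0.17; 0 0 0 -0.12", "gripper": -0.5}}

```text
t: 10.68
eef_pos: [0.5616, -0.1158, 0.084]
ee_rot: [-3.141, -0.0, 1.883]
force: [-1.0, -0.2, 0.2]
width: 0.0656
```

```bash
python3 snap.py g8
```

```text
10.68 [ 0.5616 -0.1158  0.084 ] [-3.1413 -0.      1.8834] w 0.0656 F [-1.  -0.2  0.2] M [0.03 0.02 0.  ] q6 -1.4
```

View pics/g8.png

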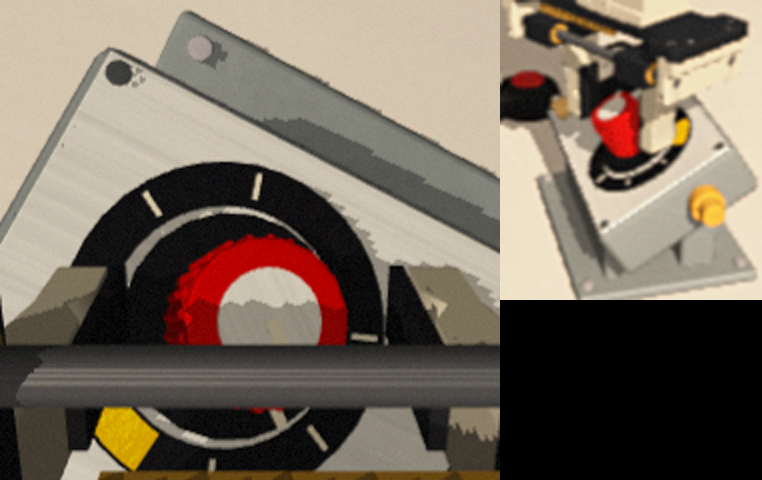

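```bash
cat > ang.py <<'E'
from fit import *
import sys
# usage: ang.py  name:u,v,h ... in panel coords of snap; local pose refit from BR screw + given ring points
f=viewer.grab_frame("wrist")
def go(p,items):
    M,O=frame(p)
    for k,uv,h in items:
        o,d=ray(f,[(130+uv[0]/2,100+uv[1]/2)]);d=d[0];n=M[:,2];t=((O+h*n-o)@n)/(d@n);l=M.T@(o+t*d-O)
        print(k,"ang",round(np.arctan2(-l[1],l[0]),3),"r",round(np.hypot(l[0],l[1]),4))
def refit(ring,h=.004,r=.047,yaw=-.178):
    def res(q):
        M,O=frame([q[0],q[1],yaw]);out=[]
        for uv in ring:
            o,d=ray(f,[(130+uv[0]/2,100+uv[1]/2)]);d=d[0];n=M[:,2];t=((O+h*n-o)@n)/(d@n);l=M.T@(o+t*d-O)
            out.append(np.hypot(l[0],l[1])-r)
        return out
    s=least_squares(res,[.5803,-.1203]);print("refit",s.x.round(4),(np.array(s.fun)*1000).round(1)); return [s.x[0],s.x[1],yaw]
E
python3 - <<'E'
from ang import *
p=refit([(228,162),(165,177),(290,178),(340,218),(120,208),(379,318),(135,471),(97,437)])
go(p,[("band out lo",(97,437),.004),("band out hi",(135,471),.004),("ptr tip",(284,427),.009),("ptr in",(277,412),.009),("cap c",(270,318),.045),("cap line",(277,335),.045)])
E
```

```text
refit [ 0.5805 -0.1183] [ 0.6 -0.5  0.1 -0.8 -1.2 -2.1 -1.7 -1.2]
band out lo ang 0.475 r 0.0458
band out hi ang 0.18 r 0.0453
ptr tip ang -0.891 r 0.0301
ptr in ang -0.893 r 0.0257
cap c ang 2.668 r 0.0016
cap line ang -1.042 r 0.0027
```

>>> {"method": "apply_moves", "body": {"deltas": "0 0 0 0; 0 0 0 0; 0 0 0 0; 0 0 0 0.1; 0 0 0 0.1; 0 0 0 0.1; 0 0 0 0.1; 0 0 0 0.1; 0 0 0 0.1; 0 0 0 0.1", "gripper": 1}}

```text
t: 12.08
eef_pos: [0.562, -0.1148, 0.0843]
ee_rot: [3.141, -0.001, 1.175]
force: [-1.1, 3.7, 2.3]
width: 0.04
```

>>> {"method": "apply_moves", "body": {"deltas": "0 0 0 0.1; 0 0 0 0.1; 0 0 0 0.1; 0 0 0 0"}}

```text
t: 12.58
eef_pos: [0.5627, -0.1146, 0.0848]
ee_rot: [3.141, -0.002, 0.877]
force: [-1.5, 5.5, 5.0]
width: 0.0426
```

>>> {"method": "apply_moves", "body": {"deltas": "0 0 0 0; 0 0 0 0; 0 0 0 0; 0 0 0 0; 0 0 0 -0.17; 0 0 0 -0.17; 0 0 0 -0.17; 0 0 0 -0.17;0 0 0 -0.1; 0 0 0 0", "gripper": -0.5}}

```text
t: 13.82
eef_pos: [0.5617, -0.1158, 0.084]
ee_rot: [-3.141, 0.0, 1.658]
force: [-0.0, -0.4, -0.4]
width: 0.0657
```

```bash
python3 snap.py g9
```

```text
13.82 [ 0.5617 -0.1158  0.084 ] [-3.1414  0.      1.6576] w 0.0657 F [-0.  -0.4 -0.4] M [ 0.03 -0.   -0.03] q6 -1.62
```

View pics/g9.png

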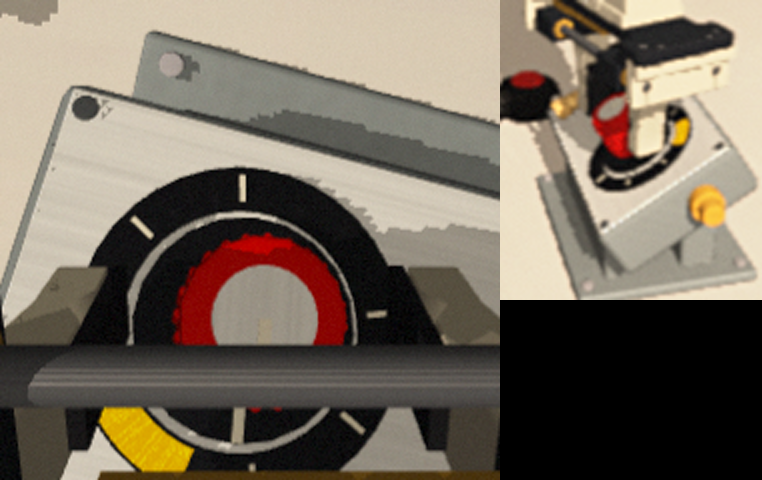

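Run:
```python
from ang import *
p=refit([(242,168),(180,183),(305,185),(353,220),(115,225)])
for q in (p,[.5805,-.119,-.178]):
  go(q,[("band inner hi",(195,450),.004),("band out hi",(184,471),.004),("band inner lo",(148,408),.004),("ptr tip",(236,443),.009),("ptr in",(239,410),.009)])
```

```text
refit [ 0.581  -0.1189] [ 0.7 -0.7  0.  -0.3  0.1]
band inner hi ang 0.156 r 0.034
band out hi ang 0.173 r 0.0399
band inner lo ang 0.667 r 0.0329
ptr tip ang -0.154 r 0.0294
ptr in ang -0.161 r 0.0211
band inner hi ang 0.15 r 0.0343
band out hi ang 0.168 r 0.0402
band inner lo ang 0.656 r 0.033
ptr tip ang -0.156 r 0.0298
ptr in ang -0.164 r 0.0214
```

>>> {"method": "apply_moves", "body": {"deltas": "0 0 0 -0.15; 0 0 0 -0.1; 0 0 0 0"}}

```text
t: 14.35
eef_pos: [0.5618, -0.1156, 0.0841]
ee_rot: [3.142, -0.0, 1.907]
force: [0.1, -0.3, 0.6]
width: 0.0656
```

>>> {"method": "apply_moves", "body": {"deltas": "0 0 0 0; 0 0 0 0; 0 0 0 0; 0 0 0 0; 0 0 0 0.1; 0 0 0 0.1; 0 0 0 0.1; 0 0 0 0.1; 0 0 0 0.05; 0 0 0 0", "gripper": 1, "squeeze": 15}}

```text
t: 15.6
eef_pos: [0.5616, -0.1155, 0.0841]
ee_rot: [-3.141, -0.0, 1.459]
force: [-1.3, -0.1, -0.1]
width: 0.0391
```

```bash
python3 snap.py g10
```

```text
15.6 [ 0.5616 -0.1155  0.0841] [-3.1414e+00 -2.0000e-04  1.4587e+00] w 0.0391 F [-1.3 -0.1 -0.1] M [0.12 0.18 0.06] q6 -1.82
```

View pics/g10.png

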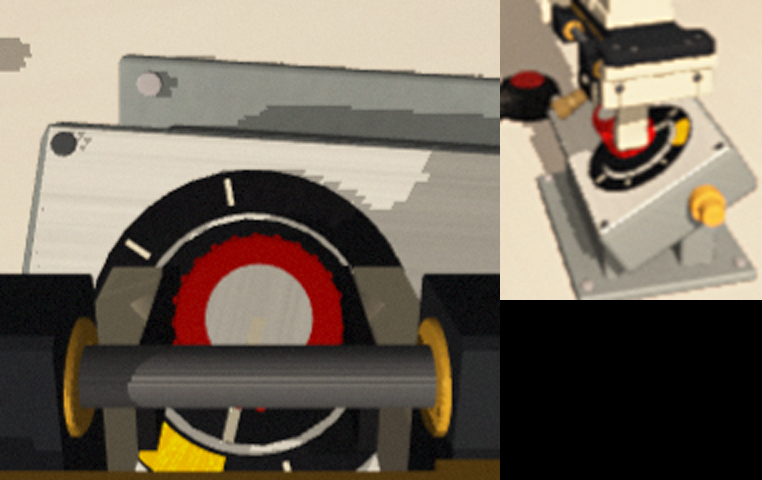

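```bash
cat > ptr.py <<'E'
# find skirt pointer: white pixels in annulus r 22..31mm at h=.009(+pull), report angle
from fit import *
import sys
def ptr(pull=0.0,save=None,O2=(.5807,-.119,-.178)):
    f=viewer.grab_frame("wrist"); im=f["image"].astype(int)
    M,O=frame(O2); h=.009+pull
    rr=np.linspace(.0235,.0290,12); th=np.linspace(-.6,1.3,381)
    A=np.zeros((len(rr),len(th)))
    for i,r in enumerate(rr):
        P=O+np.c_[r*np.cos(th),-r*np.sin(th),0*th+h]@M.T
        uv=proj(f,P).astype(np.float32)
        A[i]=cv2.remap(f["image"].min(axis=2).astype(np.float32),uv[:,0].reshape(1,-1),uv[:,1].reshape(1,-1),cv2.INTER_LINEAR)[0]
    return th,A
if __name__=="__main__":
    th,A=ptr(float(sys.argv[1]) if len(sys.argv)>1 else 0)
    vis=A; 
    for i in (2,5,8,11):
        w=np.clip(A[i]-70,0,None); k=A[i].argmax(); sel=abs(th-th[k])<.12
        print(round(th[k],3), int(A[i][k]), "cent",round((th*w)[sel].sum()/max(w[sel].sum(),1),3))
E
python3 ptr.py
python3 - <<'E'
from ang import *
go([.5807,-.119,-.178],[("tip",(229,441),.009),("in",(237,410),.009),("band in hi",(228,455),.004)])
E
```

```text
0.16 137 cent 0.188
0.21 136 cent 0.189
0.21 136 cent 0.188
0.215 137 cent 0.185
tip ang 0.166 r 0.0294
in ang 0.153 r 0.0214
band in hi ang 0.147 r 0.0335
```

>>> {"method": "apply_moves", "body": {"deltas": "0 0 0 0.07; 0 0 0 0; 0 -0.1 -0.17 0; 0 -0.1 -0.17 0; 0 0 0 0; 0 0 0 0", "squeeze": 20}}

```text
t: 16.55
eef_pos: [0.5606, -0.1153, 0.0866]
ee_rot: [3.141, -0.0, 1.389]
force: [7.1, -2.2, -10.4]
width: 0.0385
```

```bash
python3 ptr.py;  python3 snap.py g11
```

```text
0.265 138 cent 0.244
0.255 138 cent 0.241
0.22 136 cent 0.24
0.21 180 cent 0.235
16.6 [ 0.5606 -0.1153  0.0866] [ 3.1406e+00 -2.0000e-04  1.3892e+00] w 0.0387 F [  8.1  -1.6 -12.3] M [-0.2  -2.62 -0.03] q6 -1.89
```

View pics/g11.png

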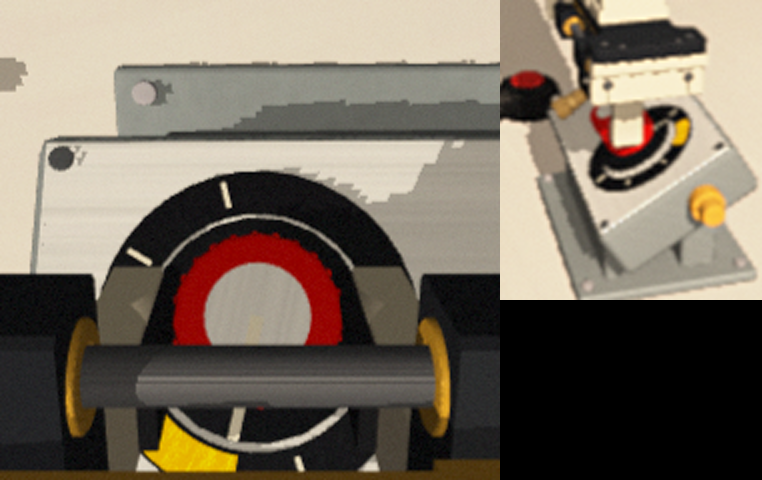

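>>> {"method": "apply_moves", "body": {"deltas": "0 0.12 0.2 0; 0 0.12 0.2 0; 0 0 0 0.05; 0 0 0 0; 0 -0.12 -0.2 0; 0 -0.12 -0.2 0; 0 0 0 0; 0 0 0 0"}}

```text
t: 17.7
eef_pos: [0.5607, -0.1152, 0.0868]
ee_rot: [3.14, -0.0, 1.339]
force: [7.1, 0.8, -11.3]
width: 0.0381
```

```bash
python3 ptr.py
```

```text
0.27 175 cent 0.285
0.295 193 cent 0.286
0.3 191 cent 0.286
0.27 190 cent 0.286
```

>>> {"method": "apply_moves", "body": {"deltas": "0 0.12 0.2 0; 0 0.12 0.2 0; 0 0 0 0.05; 0 0 0 0; 0 -0.12 -0.2 0; 0 -0.12 -0.2 0; 0 0 0 0; 0 0 0 0"}}

```text
t: 18.75
eef_pos: [0.5607, -0.115, 0.0869]
ee_rot: [3.14, -0.0, 1.289]
force: [6.2, 1.0, -10.9]
width: 0.0388
```

```bash
python3 ptr.py
```

```text
0.36 194 cent 0.334
0.305 193 cent 0.331
0.33 194 cent 0.331
0.315 193 cent 0.328
```

>>> {"method": "apply_moves", "body": {"deltas": "0.01 0.12 0.2 0; 0.01 0.12 0.2 0; 0 0 0 0.05; 0 0 0 0; -0.01 -0.12 -0.2 0; -0.01 -0.12 -0.2 0; 0 0 0 0; 0 0 0 0"}}

```text
t: 19.8
eef_pos: [0.5606, -0.1149, 0.087]
ee_rot: [3.141, -0.0, 1.239]
force: [5.9, 1.1, -9.3]
width: 0.0388
```

>>> {"method": "apply_moves", "body": {"deltas": "0.02 0.12 0.2 0; 0.02 0.12 0.2 0; 0 0 0 0.05; 0 0 0 0; -0.02 -0.12 -0.2 0; -0.02 -0.12 -0.2 0; 0 0 0 0; 0 0 0 0"}}

```text
t: 20.8
eef_pos: [0.5606, -0.1148, 0.0872]
ee_rot: [3.141, -0.0, 1.189]
force: [6.0, 2.1, -8.2]
width: 0.0393
```

```bash
python3 ptr.py
```

```text
0.44 197 cent 0.422
0.425 197 cent 0.419
0.41 200 cent 0.417
0.4 197 cent 0.418
```

>>> {"method": "apply_moves", "body": {"deltas": "0.02 0.12 0.2 0; 0.02 0.12 0.2 0; 0 0 0 0.05; 0 0 0 0; -0.02 -0.12 -0.2 0; -0.02 -0.12 -0.2 0; 0 0 0 0; 0 0 0 0", "squeeze": 30}}

```text
t: 21.85
eef_pos: [0.5608, -0.1144, 0.0873]
ee_rot: [3.141, -0.001, 1.139]
force: [4.4, 3.6, -7.1]
width: 0.0393
```

```bash
python3 ptr.py; python3 snap.py g12
```

```text
0.475 199 cent 0.471
0.455 200 cent 0.468
0.505 199 cent 0.466
0.45 198 cent 0.464
21.9 [ 0.5608 -0.1144  0.0873] [ 3.1404e+00 -1.0000e-03  1.1391e+00] w 0.0391 F [ 4.5  4.3 -7.8] M [ 2.02 -2.09  0.53] q6 -2.14
```

View pics/g12.png

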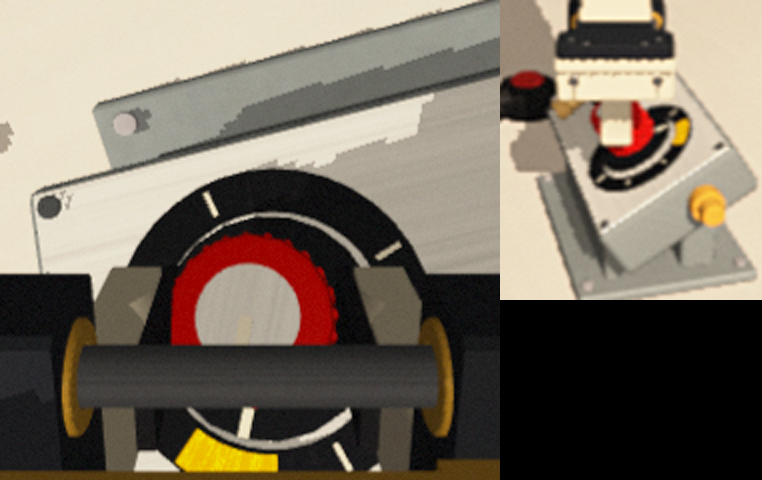

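>>> {"method": "apply_moves", "body": {"deltas": "-0.01 -0.08 -0.13 0; -0.01 -0.08 -0.13 0; 0 0 0 0; 0 0 0 0"}}

```text
t: 22.5
eef_pos: [0.5603, -0.1144, 0.0885]
ee_rot: [3.139, -0.001, 1.139]
force: [14.0, -2.0, -21.6]
width: 0.0391
```

```bash
python3 ptr.py; python3 snap.py g13
```

```text
0.485 200 cent 0.476
0.49 199 cent 0.474
0.495 197 cent 0.471
0.45 200 cent 0.468
22.55 [ 0.5603 -0.1144  0.0885] [ 3.1395e+00 -9.0000e-04  1.1386e+00] w 0.0393 F [ 13.7  -2.4 -21.4] M [-0.34 -5.23  0.38] q6 -2.14
```

View pics/g13.png

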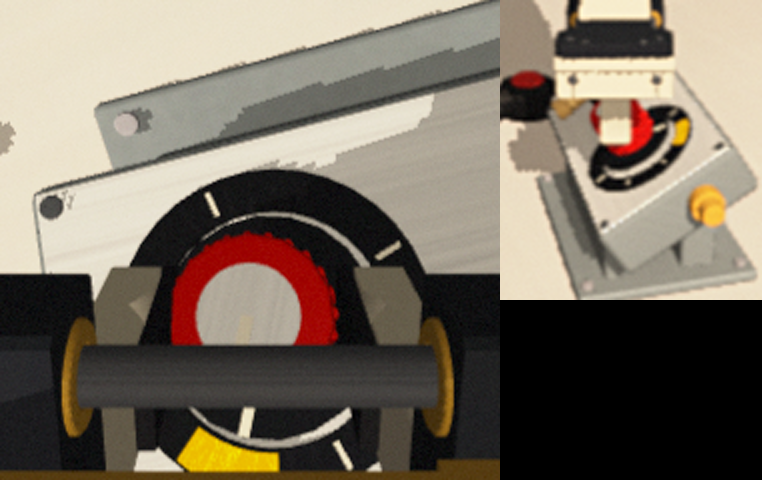

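>>> {"method": "apply_moves", "body": {"deltas": "0.02 0.13 0.22 0; 0.02 0.13 0.22 0; 0.02 0.13 0.22 0; 0 0 0 0.05; 0 0 0 0; -0.03 -0.16 -0.26 0; -0.03 -0.15 -0.26 0; 0 0 0 0; 0 0 0 0"}}

```text
t: 23.78
eef_pos: [0.5602, -0.1143, 0.0882]
ee_rot: [3.14, -0.001, 1.089]
force: [7.8, 1.7, -8.8]
width: 0.0396
```

```bash
python3 ptr.py
```

```text
0.53 199 cent 0.519
0.495 201 cent 0.518
0.505 201 cent 0.515
0.535 199 cent 0.513
```

>>> {"method": "apply_moves", "body": {"deltas": "0.03 0.16 0.26 0; 0.03 0.15 0.26 0; 0 0 0 0.05; 0 0 0 0; -0.03 -0.16 -0.26 0; -0.03 -0.15 -0.26 0; 0 0 0 0; 0 0 0 0"}}

```text
t: 24.82
eef_pos: [0.5601, -0.114, 0.0885]
ee_rot: [3.14, -0.001, 1.039]
force: [5.6, 3.1, -6.2]
width: 0.0397
```

```bash
python3 ptr.py
```

```text
0.605 200 cent 0.567
0.565 201 cent 0.565
0.59 203 cent 0.562
0.54 202 cent 0.561
```

>>> {"method": "apply_moves", "body": {"deltas": "-0.02 -0.08 -0.13 0; -0.02 -0.08 -0.13 0; 0 0 0 0; 0 0 0 0"}}

```text
t: 25.38
eef_pos: [0.5595, -0.114, 0.0899]
ee_rot: [3.139, -0.001, 1.038]
force: [13.7, -1.6, -20.6]
width: 0.0404
```

```bash
python3 ptr.py; python3 snap.py g14
```

```text
0.55 200 cent 0.577
0.56 201 cent 0.572
0.545 201 cent 0.57
0.59 201 cent 0.567
25.43 [ 0.5595 -0.114   0.0898] [ 3.1395e+00 -1.1000e-03  1.0385e+00] w 0.0398 F [ 13.7  -1.6 -21.1] M [-0.4  -5.05  0.28] q6 -2.25
```

View pics/g14.png

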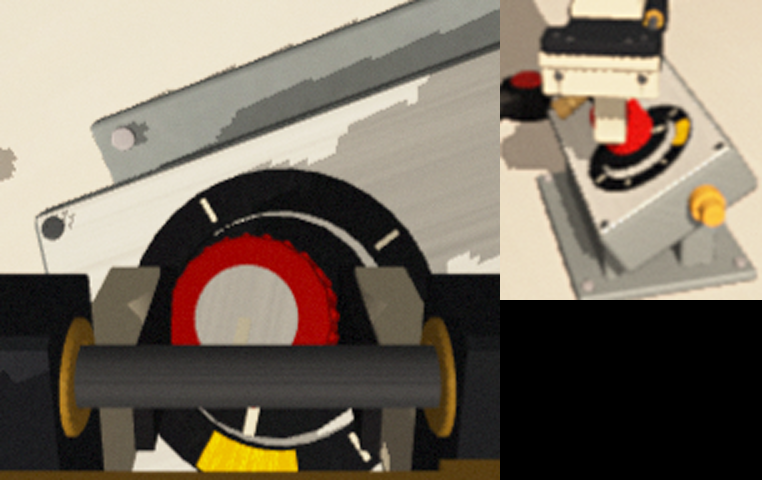

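>>> {"method": "apply_moves", "body": {"deltas": "0.03 0.16 0.27 0; 0.03 0.16 0.27 0; 0.03 0.15 0.25 0; 0 0 0 0; 0 0 0 0; 0 0 0 0; 0 0 0 0; 0 0 0 -0.17; 0 0 0 -0.17; 0 0 0 -0.16", "gripper": -0.5}}

```text
t: 26.78
eef_pos: [0.5621, -0.1153, 0.0834]
ee_rot: [3.141, -0.0, 1.544]
force: [0.7, 0.9, 0.2]
width: 0.0657
```

```bash
python3 ptr.py; python3 snap.py g15
```

```text
0.82 100 cent 0.835
0.51 170 cent 0.529
0.575 180 cent 0.551
0.56 178 cent 0.547
26.82 [ 0.5621 -0.1154  0.0834] [3.1416e+00 1.0000e-04 1.5516e+00] w 0.0657 F [-0.1  0.2  0.6] M [ 0.01 -0.02  0.06] q6 -1.73
```

View pics/g15.png

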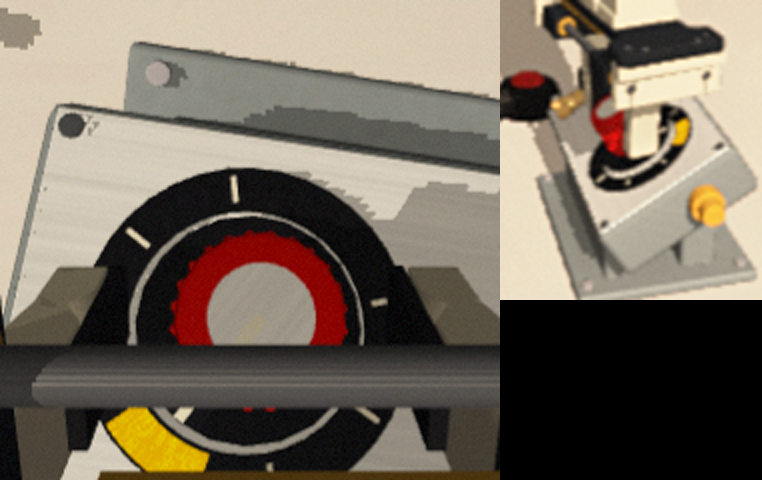

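>>> {"method": "apply_moves", "body": {"deltas": "0 0 0 0; 0 0 0 0; 0 0 0 0; 0 0 0 0; 0 0 0 0.06; 0 0 0 0; 0 -0.17 -0.27 0; 0 -0.16 -0.27 0; 0 0 0 0; 0 0 0 0", "gripper": 1, "squeeze": 30}}

```text
t: 28.18
eef_pos: [0.5587, -0.1152, 0.0885]
ee_rot: [-3.141, 0.0, 1.478]
force: [1.6, -3.6, -4.4]
width: 0.0382
```

```bash
python3 ptr.py
```

```text
0.965 103 cent 0.932
0.57 173 cent 0.588
0.63 189 cent 0.613
0.61 189 cent 0.609
```

>>> {"method": "apply_moves", "body": {"deltas": "0 0.17 0.27 0; 0 0.16 0.27 0; 0 0 0 0.05; 0 0 0 0; 0 -0.17 -0.27 0; 0 -0.16 -0.27 0; 0 0 0 0; 0 0 0 0"}}

```text
t: 29.22
eef_pos: [0.5588, -0.1147, 0.0888]
ee_rot: [-3.141, -0.0, 1.429]
force: [-0.3, 1.8, -3.1]
width: 0.0386
```

```bash
python3 ptr.py
```

```text
1.0 107 cent 0.966
0.615 159 cent 0.628
0.665 190 cent 0.649
0.645 188 cent 0.648
```

```bash
python3 ptr.py .005;  python3 snap.py g16
```

```text
1.005 107 cent 0.966
0.615 184 cent 0.632
0.67 188 cent 0.646
0.67 188 cent 0.644
29.32 [ 0.5587 -0.1147  0.0888] [-3.1414e+00 -2.0000e-04  1.4287e+00] w 0.0384 F [-0.7  0.8 -2.1] M [0.86 0.08 0.12] q6 -1.85
```

View pics/g16.png

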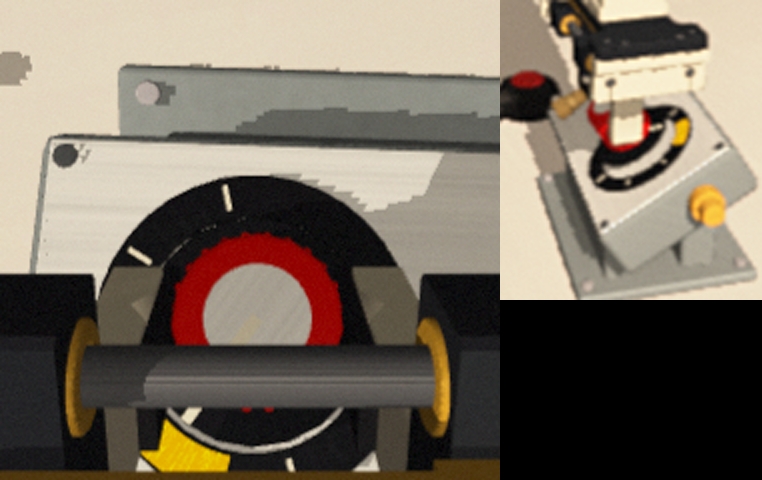

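>>> {"method": "apply_moves", "body": {"deltas": "0 -0.13 -0.21 0; 0 -0.13 -0.21 0; 0 -0.1 -0.17 0; 0 0 0 0; 0 0 0 0"}}

```text
t: 30.05
eef_pos: [0.5565, -0.1147, 0.0922]
ee_rot: [3.141, -0.0, 1.428]
force: [15.3, -5.2, -29.3]
width: 0.0382
```

```bash
python3 ptr.py .01;  python3 snap.py g17
```

```text
1.01 106 cent 0.975
0.62 184 cent 0.633
0.635 189 cent 0.644
0.62 189 cent 0.641
30.1 [ 0.5566 -0.1146  0.0922] [ 3.1407e+00 -1.0000e-04  1.4277e+00] w 0.0385 F [ 14.9  -4.9 -29.6] M [-2.13 -5.33 -0.11] q6 -1.86
```

View pics/g17.png

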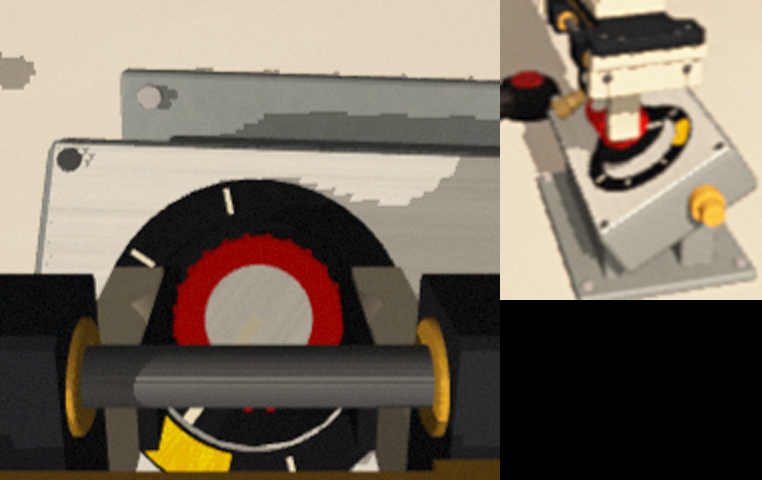

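>>> {"method": "apply_moves", "body": {"deltas": "0 0.09 0.15 0; 0 0.09 0.15 0; 0 0 0 0; 0 0 0 0"}}

```text
t: 30.7
eef_pos: [0.5568, -0.1148, 0.0918]
ee_rot: [-3.142, 0.0, 1.428]
force: [0.9, 0.4, -5.0]
width: 0.0381
```

>>> {"method": "apply_moves", "body": {"deltas": "0 0 0 0; 0 0 0 0; 0 0 0 0; 0 0 0 0; 0 0 0 0; 0 0 -1 0; 0 0 -2 0; 0 0 -3 0; 0 0 -4 0; 0 0 0 0", "gripper": -0.5}}

```text
t: 31.95
eef_pos: [0.5593, -0.1148, 0.196]
ee_rot: [3.135, -0.001, 1.429]
force: [0.3, -0.4, -0.9]
width: 0.0659
```

```bash
python3 snap.py g18
python3 - <<'E'
from h import *
f=viewer.grab_frame("wrist");save(f,"w18.png")
E
```

```text
31.95 [ 0.5593 -0.1148  0.196 ] [ 3.1347e+00 -8.0000e-04  1.4291e+00] w 0.0659 F [ 0.3 -0.4 -0.9] M [ 0.03 -0.09 -0.04] q6 -1.85
```

View pics/w18.png

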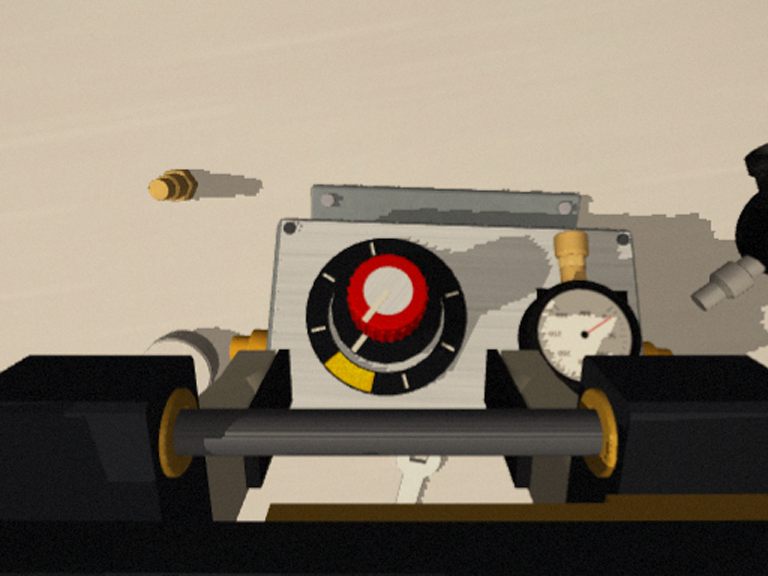

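>>> {"method": "apply_moves", "body": {"deltas": "0 0 -4 0; 0 -3 -2 0; 0 0 0 0; 0 0 0 0"}}

```text
t: 32.6
eef_pos: [0.527, -0.1103, 0.2508]
ee_rot: [-3.14, 0.0, 1.429]
force: [0.7, -0.5, -0.6]
width: 0.0656
```

Run:
```python
from fit import *
s=readout.get_state(); print(s['t'],s['eef_pos'],s['force'],s['qd'].round(3))
M,O=frame([.5805,-.1195,-.178]); th=np.linspace(0,2*np.pi,60); out=[]
for n,b,k in [("wrist",(170,90,180,190),2.2),("side",(245,190,80,80),5)]:
    f=viewer.grab_frame(n);x,y,w,h=b
    im=cv2.cvtColor(f["image"][y:y+h,x:x+w],cv2.COLOR_RGB2BGR); im=cv2.resize(im,None,fx=k,fy=k,interpolation=cv2.INTER_CUBIC); raw=im.copy()
    for r_,z,c in [(.047,.004,(255,255,0)),(.0195,.045,(0,255,0)),(.0195,.055,(255,0,255)),(.031,.019,(255,0,0))]:
        cv2.polylines(im,[((proj(f,O+np.c_[r_*np.cos(th),r_*np.sin(th),0*th+z]@M.T)-(x,y))*k).astype(int)],True,c,1)
    out.append(im)
c=np.zeros((max(o.shape[0] for o in out),sum(o.shape[1] for o in out),3),np.uint8);x=0
for o in out: c[:o.shape[0],x:x+o.shape[1]]=o;x+=o.shape[1]
cv2.imwrite("pics/fin.png",c); print(c.shape)
f=viewer.grab_frame("scene");save(f,"fins.png")
```

```text
32.6 [ 0.52703299 -0.11031418  0.25076664] [ 0.67311769 -0.49667641 -0.64227244] [-0.003  0.017  0.001  0.001 -0.    -0.   ]
(418, 796, 3)
```

View pics/fin.png

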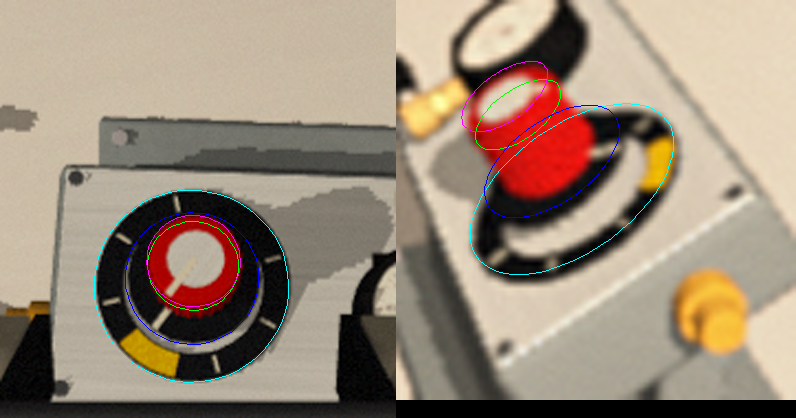

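View pics/fins.png

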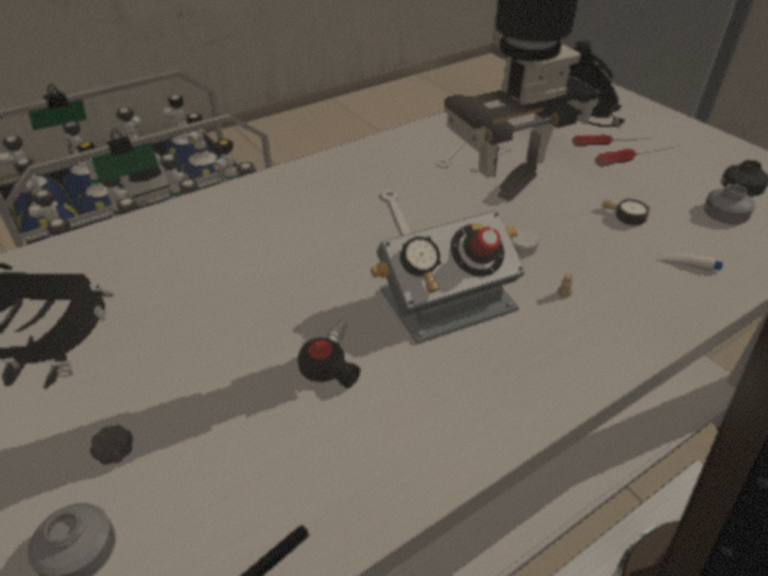

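```bash
python3 -c "
from station import job
print(job.job_done())"
```

```text
the job is handed in; nothing more can be done
None
```

The knob is set: it is turned clockwise into the yellow band, pulled out to its stop and released. I handed the job in at about 33 s of the 72 s allowed.

**How it went:** It took four grasps. The light pulls failed at seven angles across the band. The eighth and ninth tries, at about 0.61 and 0.65 rad, came out against only about 5 N. After the ninth I pulled on to the end stop: about 10 mm of tool travel, with about 33 N of resistance there. I then eased the pull, opened the fingers and backed off upwards.

**Last checks:**
- **Angle:** the pointer reads about 0.64 rad. The band runs from about 0.17 to 0.85 rad.
- **Lock:** in the wrist and side pictures the cap and skirt match the outline for a knob pulled out 10 mm.
- **Clear of the stand:** the arm is clear and the measured force is near zero.
- **Other items:** by eye, the gauge, demand valve, brass adapter and tin are where they were; I did not measure their positions.

**What disagreed:**
- **Finger position:** the open finger tips showed about 40 mm above the reported TCP. A trial closing caught nothing, so I went by the pictures.
- **Knob position:** the wrist camera and the fixed cameras differed by about 3 mm on the knob's position. I settled that by how the grip force balanced.
- **Slipping pads:** on some failed pulls the pads slipped a little on the knob. I gripped harder and confirmed two of the doubtful pulls with a stronger one.

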